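# Stop the shaker, take the flask off, release the stop

## Robot

A 7-joint arm with a two-finger parallel gripper is mounted at the origin on the work surface. World frame = base frame: x ahead of the robot, y to its left, z up, the work surface at z = 0. Lengths are in mm, angles in rad, forces in N, time in s.
With the tool pointing down it reaches from about 400 to 850 mm from the base axis. Payload 4.5 kg.
Tool frame: the origin (TCP) lies at the very end of the fingers, on their centre line; the grasp point (between the pads) lies 19 mm behind it; z points along the fingers, y is the line along which they close (so a half turn about z gives the same grasp; the last joint's range is limited). The gripper opens to 85 mm and grips with 20 to 120 N. Pads are 22 mm wide; open, the fingers measure 114 mm over their backs; the gripper's body (76 mm by 85 mm) begins 54 mm behind the grasp point. The pads swing forward as they close: fully open they stand 13 mm farther back than shut.
Start: joints at [1.157, 0.689, -0.195, 1.565, 0.157, 0.902, -0.215], TCP at [270.646, -563.387, 231.317] pointing down, gripper open.
Joint ranges: [-3.01, 3.01], [-0.46, 2.08], [-1.47, 1.51], [0.13, 2.56], [-1, 4.14], [0.04, 2.09], [-2.66, 2.66]. Speed limits (rad/s): [2.57, 2.57, 3.14, 3.14, 3.14, 3.14, 3.14].

## Interface

Orientations are given as a rotation vector (axis times angle).
In Python, from bench import env gives the robot as it stands.
- The arm moves only by the shell command python3 -m inch 'ROWS' [FORCE]. ROWS is a JSON object of lists of equal length, an entry for each row: "angular": the turn, a rotation vector about the tool's x, y, z in units of 0.5 rad (1.0 is 0.5 rad), a list of three; "linear": the shift along the tool's x, y, z in units of 0.3 m (1.0 is 0.3 m), a list of three; "gripper": the opening, from -1 (shut) to 1 (fully open). A call has exactly 5 rows; each row is the pose to reach, as a shift and turn from the pose commanded when the call began, along the tool's axes at that moment; what a row does not reach only later rows make up. A row lasts 1/12 s, in which the tool goes at most 41.7 mm and 7.16 degrees, less where a joint would pass 70% of its speed; a pose out of reach is approached as far as the arm can. A call with a number of a shift or a turn outside -1 to 1 is refused whole. A call with a gripper value outside its range is refused whole. The fingers move at their own pace and stop on an object; FORCE is the grip in N (left out, the last holds). Time passes only in rows, so rows that repeat a pose let the fingers close, or fill a call up. It gives the time, the measured TCP pose, the force, the opening and the grip force at its end, in the units of the state.
- env.get_state(): the state, without advancing time (a new reading comes with each control period).
- env.capture(name): name is "scene" or "top" or "wrist"; returns (picture, depth): 420x560x3 uint8, red, green, blue; 420x560 float32, mm along the optical axis (not along the pixel's ray), 0 where there is no reading.
- env.camera_model(name): a dict with "fx", "fy", "cx", "cy" (pixels), "k1" (the pictures are not rectified: a ray, as slopes to the right and down, at radius r is drawn at 1 + k1 r^2 times it, then the intrinsics apply), "xyz" and "attitude" of the camera in the world. Camera axes: x right, y down, z forward; pixel columns grow to the right and rows downward; lengths in mm; the calibration is good to about 2 mm. A picture is of the moment at which its call begins: read the wrist's pose just before it. camera_model takes no time and is no camera call; for the wrist camera it gives the pose at the moment of the call.
- env.sign_off(): hands the job in; it is judged then, once.
The state is a dict: "time_s": time; "qpos": joint angles; "joint_velocities": joint speeds; "joint_torque": joint torques, N m; "tcp_pos": TCP position; "ee_rot": TCP orientation; "ft_force": force on the tool from outside, world axes, zero at the start; "moment": the same for the moment, N m; "finger_gap": finger opening in mm; "grasp_force": force on a finger pad.
Only numpy, scipy, OpenCV 4.12 (cv2) and the standard library are available. Lean on these libraries where they do the work, as an engineer would, in place of code of your own. Each camera call takes 0.05 s, during which the arm holds its last target. There are 200 camera calls.

## Task

The shaker is in the pause of a timed run and may start again by itself: before touching any glassware, press the black mushroom stop on its sloped front panel in until it stays down when you let go. With the stop latched, lift the conical flask off the platform, keeping it upright, and set it down gently in the steel tray, leaving the two bottles, the speed dial and the tip box as they are. Then turn the mushroom clockwise until it springs back out, so that the run goes on with the bottles.

Things in the scene. Friction and masses are not known exactly. Their poses are not given: they have to be found in the camera images.
- shaker: bench orbital shaker at rest, fixed, cream housing 330 x 240 x 92 mm. Origin: centre of its underside on the bench; x to its back, y to the left of someone facing its front, z up. Its front (-x) looks away from the robot and is a control panel as wide as the housing, sloped 30 degrees from level, from height 28 mm at x = -165 mm up to 92 mm at x = -55 mm
- platform (a point): centre of the shaker's platform, on top of its rubber mat, 106.5 mm above the bench. The mat is 198 x 218 mm with a rail 11 mm high round it. The flask and the two bottles stand on it in any order, centres 75 mm or more apart and 40 mm or more from the rail. Same axes as the shaker
- stop_top (a point): centre of the top of the mushroom stop, on the left half of the panel (+y of the shaker). z points out of the panel along the button's axis (30 degrees from vertical, leaning away from the robot), y level along the panel; it moves in with the button, does not turn with it. Sprung out it is 36 mm off the panel
- stop (a joint): how far the mushroom is pressed in (m): 0 fully out, 0.0085 at the bottom. Pushed to the bottom, which takes about 10 N along its axis (return spring 4 to 8 N and a spring catch), it comes back a little and stays latched at about 0.0065. Pulling does not free it
- stop_turn (a joint): how far the head is turned clockwise, seen looking at the button from outside (rad): 0 at rest, end stop 0.9; it does not turn the other way from 0. A latched head comes free at 0.5 to 0.6 (turn it to about 0.8) and springs out when the grip lets it; let go, it turns back to 0 in about 1 s. Turning takes under 0.1 N m
- mushroom: the mushroom head: black, round, domed, 40 mm in diameter, fluted side, two light moulded arrows on top. Origin on its axis, 36 mm behind the top of the dome, z out along the axis; moves and turns with the button. Its gripping side spans 5 to 14 mm behind the top, its underside is 17 mm behind it. Below it a fixed collar, 45 mm in diameter, reaches 7 mm off the panel
- flask: conical (Erlenmeyer) flask of clear glass, the only vessel with a sloping wall: 51 mm across the foot, 25 mm at the neck, 88 mm high, 60 to 130 g. Blue screw cap like those of the bottles, 33 mm in diameter, 67 to 88 mm above the foot, by which it is best held. Origin: centre of its foot, z up
- bottle_a: straight-sided clear glass bottle, 46 mm in diameter, 88 mm high, same blue 33 mm cap; stays on the platform. Origin: centre of its foot.
- bottle_b: a second bottle just like bottle_a; stays on the platform. Origin: centre of its foot.
- tray: empty stainless steel tray on the bench at one side of the shaker (left or right), fixed, 170 x 140 mm (x, y), walls 3 mm thick and 20 mm high, floor 3 mm thick. Origin: centre of its underside on the bench.
- tipbox: closed grey pipette tip box, 122 x 84 x 66 mm, on the bench at the other side of the shaker; a bystander. Origin: centre of its underside.
- dial_mark (a point): white pointer mark on the rim of the shaker's speed dial, a black knob 22 mm in diameter (29 mm at its foot) and 17 mm high on the other half of the panel; 10.5 mm from the dial's axis. It must stay where it is set.
There are look-alikes about, which are no part of the job. Several things look just like the tray: the one meant starts farthest from the robot's base.

How it is judged (in metres and radians):
On the way, in this order (a step that is already met when the one before it is completed fails the run):
1. the stop stays latched down (more than 5 mm in) with nothing touching it (value of joint stop above 0.005 m and contact force between each of the fingers, the arm and mushroom below 0.2 N), for 0.3 s.
2. the flask stands upright in the tray, let go, while the stop is still latched (x of flask in the frame of tray between -0.062 and 0.062 m and y of flask in the frame of tray between -0.047 and 0.047 m and z of flask in the frame of tray between -0.002 and 0.009 m and angle between flask's own z axis and vertical below 0.12 rad and contact force between each of the fingers, the arm and flask below 0.2 N and linear speed of flask below 0.03 m/s and value of joint stop above 0.005 m), for 0.3 s.
At the end, for the whole second after the job is handed in: the mushroom has sprung fully out (less than 1.5 mm in) and is let go; the flask stands upright (within 7 degrees) on the tray's floor, at rest and let go; both bottles stand upright on the shaker's platform (value of joint stop below 0.0015 m and contact force between each of the fingers, the arm and mushroom below 0.2 N and x of flask in the frame of tray between -0.062 and 0.062 m and y of flask in the frame of tray between -0.047 and 0.047 m and z of flask in the frame of tray between -0.002 and 0.009 m and angle between each of flask, bottle_a, bottle_b's own z axis and vertical below 0.12 rad and contact force between each of the fingers, the arm and flask below 0.2 N and linear speed of flask below 0.03 m/s and z of each of bottle_a, bottle_b in the frame of shaker above 0.1 m); the robot touches nothing.
It fails at once if the robot touches the flask or a bottle while the stop is not latched (value of joint stop below 0.005 m and (contact force between any of the fingers, the arm and flask above 0.5 N or contact force between any of the fingers, the arm and bottle_a above 0.5 N or contact force between any of the fingers, the arm and bottle_b above 0.5 N)).
It fails at once if a bottle is shifted more than 20 mm or tipped (distance of any of bottle_a, bottle_b from where it was at the start of the episode above 0.02 m or angle between any of bottle_a, bottle_b's own z axis and vertical above 0.25 rad).
It fails at once if the flask is tipped more than 25 degrees (angle between flask's own z axis and vertical above 0.44 rad).
It fails at once if the flask is let fall (faster than 0.4 m/s with no finger on it) or pressed hard onto the tray (more than 40 N) (contact force between flask and tray above 40 N or (linear speed of flask above 0.4 m/s and contact force between the fingers and flask below 0.2 N)).
It fails at once if the speed dial is turned (its mark moved more than 5 mm) or the tip box is pushed more than 20 mm (distance of dial_mark from where it was at the start of the episode above 0.005 m or distance of tipbox from where it was at the start of the episode above 0.02 m).
It also fails if it takes over 64 s, if anything falls off the work surface, if the arm or the gripper's body presses on something with over 40 N, if the wrist force passes 120 N, or if a joint passes its speed limit or range.

## Working session

There is one attempt and no reset: what is moved stays moved. The work goes in short steps, Python scripts to look and compute and a shell command to move; the robot and the scene stay as the last step left them, time stands still between calls to the robot, and variables do not carry over. Pictures are saved under pics/ and viewed, at most 10 in all, crops included, and the job is handed in when it is done.

```bash
ls; mkdir -p pics
cat > h.py <<'E'
import numpy as np, cv2
from scipy.spatial.transform import Rotation as R
from bench import env
def cam(n):
    m=env.camera_model(n); return m
def Rm(a):
    a=np.array(a,float)
    return a if a.shape==(3,3) else R.from_rotvec(a).as_matrix()
def ray(m,u,v):
    x=(u-m['cx'])/m['fx'];y=(v-m['cy'])/m['fy'];rd=np.hypot(x,y);r=rd
    for _ in range(30): r=rd/(1+m['k1']*r*r)
    s=r/rd if rd>0 else 1
    d=Rm(m['attitude'])@np.array([x*s,y*s,1.]); return np.array(m['xyz'],float),d
def at_z(m,u,v,z):
    o,d=ray(m,u,v); return o+d*(z-o[2])/d[2]
def at_depth(m,u,v,dep):
    o,d=ray(m,u,v); return o+d*dep
def two(m1,p1,m2,p2):
    o1,d1=ray(m1,*p1);o2,d2=ray(m2,*p2)
    A=np.stack([d1,-d2],1);t=np.linalg.lstsq(A,o2-o1,rcond=None)[0]
    a,b=o1+t[0]*d1,o2+t[1]*d2; return (a+b)/2,np.linalg.norm(a-b)
def proj(m,P):
    c=Rm(m['attitude']).T@(np.array(P,float)-np.array(m['xyz'],float));x,y=c[0]/c[2],c[1]/c[2]
    k=1+m['k1']*(x*x+y*y); return m['fx']*x*k+m['cx'],m['fy']*y*k+m['cy'],c[2]
E
python3 - <<'E'
from h import *
print(env.get_state())
for n in("scene","top"):
    print(n,cam(n)); p,d=env.capture(n); cv2.imwrite(f"pics/{n}0.png",p[...,::-1]); np.save(f"{n}0.npy",d)
E
```

```text
pics
{'time_s': 0.0, 'qpos': array([ 1.15682687,  0.69002606, -0.19450271,  1.56638504,  0.15731217,
        0.90250074, -0.2150942 ]), 'joint_velocities': array([ 6.60488810e-04,  1.26066110e-03, -8.56973679e-05,  3.47472007e-04,
       -2.35912426e-03,  1.22341967e-03,  7.52037750e-04]), 'joint_torque': array([ 1.05021647e-05, -5.39621937e+01, -1.26616348e+00, -1.58547574e+01,
        9.19713319e-03,  9.63688100e-03, -2.27758557e-05]), 'tcp_pos': array([ 270.24946992, -562.80222222,  230.44659137]), 'ee_rot': array([-3.06136080e+00, -6.97229423e-01,  9.05256815e-04]), 'ft_force': array([1.00040226, 0.49811997, 0.47820169]), 'moment': array([-0.00351904,  0.0276958 , -0.00962282]), 'grasp_force': 0.0, 'finger_gap': 85.1128860253863}
scene {'fx': 414.1157701580593, 'fy': 414.1157701580593, 'cx': 276.37634528933137, 'cy': 207.74502969557656, 'k1': -0.11597185758276742, 'xyz': array([ 797.54129261,  537.7323676 , 1074.48675401]), 'attitude': array([-0.80743519, -2.74881299,  0.79129548])}
top {'fx': 407.98570647907263, 'fy': 407.98570647907263, 'cx': 277.9005624194683, 'cy': 211.43101693033742, 'k1': 0.034886275923268525, 'xyz': array([416.27869524,  13.98395233, 972.53644475]), 'attitude': array([-2.17537947,  2.19160127, -0.06976235])}
```

View pics/scene0.png

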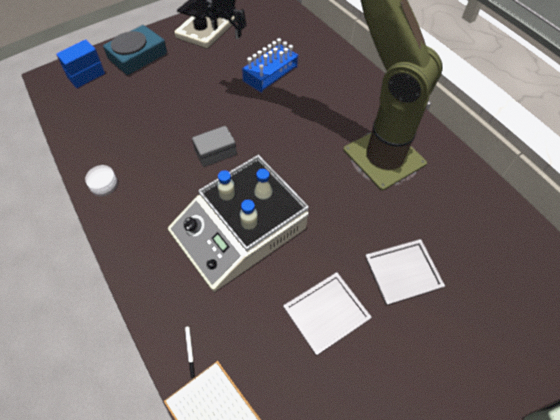

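View pics/top0.png

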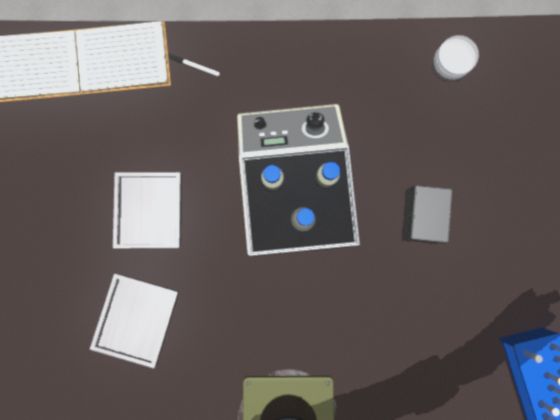

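The top view shows the mushroom at (316,120), the dial at (260,123), caps at (272,174), (331,172) and (305,218), trays at (147,210) and (134,320), and the tip box at (431,214). The tray at (147,210) is farther from the base (289,415), so it is the one meant. It appears in the scene view at (327,313). I'll enlarge the crops to confirm it and identify the flask.

```bash
cat > meas.py <<'E'
from h import *
D={};M={};P={}
for n in("scene","top"):
    M[n]=cam(n);D[n]=np.load(n+"0.npy");P[n]=cv2.imread(f"pics/{n}0.png")
caps={}
for n in M:
    hsv=cv2.cvtColor(P[n],cv2.COLOR_BGR2HSV); m=cv2.inRange(hsv,(100,150,90),(125,255,255))
    k,l,s,c=cv2.connectedComponentsWithStats(m)
    caps[n]=[(c[i],s[i,4]) for i in range(1,k) if 60<s[i,4]<900]
    for (u,v),a in caps[n]:
        w=at_z(M[n],u,v,190); print(n,(round(u,1),round(v,1)),a,'z190',w.round(1),'dep',at_depth(M[n],u,v,D[n][int(v),int(u)]).round(1))
for a,_ in caps['scene']:
    for b,_ in caps['top']:
        p,e=two(M['scene'],a,M['top'],b)
        if e<8: print('pair',a.round(0),b.round(0),p.round(1),round(e,1))
for uv in[(147,210),(134,320)]: 
    w=at_z(M['top'],*uv,3);print('tray',uv,w.round(1),np.hypot(*w[:2]).round(),'scene px',np.round(proj(M['scene'],w),0))
E
python3 meas.py
python3 - <<'E'
import cv2,numpy as np
s=cv2.imread('pics/scene0.png');t=cv2.imread('pics/top0.png')
a=cv2.resize(s[150:290,160:310],None,fx=2.6,fy=2.6,interpolation=cv2.INTER_CUBIC)
b=cv2.resize(t[90:260,100:370],None,fx=1.48,fy=1.48,interpolation=cv2.INTER_CUBIC)
o=np.zeros((600,800,3),np.uint8);o[:a.shape[0],:a.shape[1]]=a;o[:b.shape[0],395:395+b.shape[1]]=b[:600]
cv2.imwrite('pics/crop1.png',o[:370])
E
```

```text
scene (np.float64(77.3), np.float64(59.4)) 802 z190 [ 733.3 -801.2  190. ] dep [ 728.2 -907.6  119.7]
scene (np.float64(262.3), np.float64(174.4)) 136 z190 [458.5 -34.4 190. ] dep [461.5 -29.4 197.8]
scene (np.float64(223.9), np.float64(176.3)) 123 z190 [547.8 -84.  190. ] dep [549.7 -79.3 196.7]
scene (np.float64(247.5), np.float64(205.6)) 155 z190 [542.2  29.1 190. ] dep [543.6  31.9 194.8]
top (np.float64(330.9), np.float64(169.9)) 228 z190 [550.3 -84.9 190. ] dep [549.5 -84.4 194.2]
top (np.float64(271.5), np.float64(172.9)) 219 z190 [545.5  29.9 190. ] dep [545.   29.8 192.9]
top (np.float64(305.3), np.float64(216.5)) 220 z190 [460.5 -34.5 190. ] dep [460.3 -34.3 193.4]
pair [262. 174.] [305. 216.] [459.7 -33.9 191.7] 1.6
pair [224. 176.] [331. 170.] [549.1 -83.9 191.4] 2.4
pair [248. 206.] [272. 173.] [544.   30.4 193.5] 2.1
tray (147, 210) [489.4 330.4   3. ] 590.0 scene px [ 326.  315. 1090.]
tray (134, 320) [232.8 355.9   3. ] 425.0 scene px [ 404.  274. 1155.]
```

View pics/crop1.png

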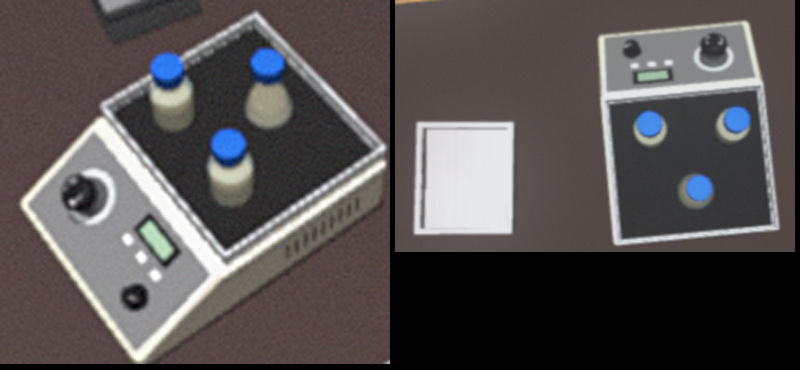

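The scene crop shows that the cone is the vessel at scene (263,183) and top (305,218); the other two are straight-sided. The far tray at top (147,210) is the empty one and is confirmed. The mushroom, with the white ring, is at scene (190,225). Next I'll measure the mushroom, the yaw and the tray.

```bash
cat > m2.py <<'E'
from h import *
def cloud(m,d,box):
    u0,v0,u1,v1=box; o=[];px=[]
    for v in range(v0,v1):
        for u in range(u0,u1):
            if d[v,u]>0: o.append(at_depth(m,u,v,d[v,u]));px.append((u,v))
    return np.array(o),np.array(px)
M={n:cam(n) for n in('scene','top')};D={n:np.load(n+'0.npy') for n in M}
I={n:cv2.imread(f'pics/{n}0.png') for n in M}
# yaw from mat (dark region) in top
g=cv2.cvtColor(I['top'],cv2.COLOR_BGR2GRAY); 
m=np.zeros_like(g); m[145:256,238:362]=(g[145:256,238:362]<60)*255
m=cv2.morphologyEx(m,cv2.MORPH_OPEN,np.ones((5,5)))
k,l,s,c=cv2.connectedComponentsWithStats(m); i=l[235,270]
print('comp',s[i]); ct=np.argwhere(l==i)[:,::-1]
W=np.array([at_z(M['top'],u,v,106.5)[:2] for u,v in ct],np.float32)
r=cv2.minAreaRect(W);print('mat',r)
# tray
for n,seed in(('top',(147,210)),('scene',(327,313))):
    g2=I[n].min(2); m=(g2>105).astype(np.uint8); m=cv2.morphologyEx(m,cv2.MORPH_CLOSE,np.ones((7,7)))
    k,l,s,c=cv2.connectedComponentsWithStats(m);i=l[seed[1],seed[0]]
    W=np.array([at_z(M[n],u,v,20)[:2] for u,v in np.argwhere(l==i)[:,::-1]],np.float32); print('tray',n,cv2.minAreaRect(W))
    C,_=cloud(M[n],D[n],(seed[0]-8,seed[1]-8,seed[0]+8,seed[1]+8));print(' floor z',np.median(C[:,2]))
# panel plane & mushroom
for n,box in(('top',(236,100,350,150)),('scene',(165,195,240,290))):
    C,px=cloud(M[n],D[n],box)
    a=np.deg2rad(3)
    n0=np.array([.5,0,.866]);h=C@n0
    ok=(C[:,2]>30)&(C[:,2]<90)
    for _ in range(8):
        A=np.c_[C[ok][:,:2],np.ones(ok.sum())];q=np.linalg.lstsq(A,C[ok][:,2],rcond=None)[0]
        res=C[:,2]-np.c_[C[:,:2],np.ones(len(C))]@q; ok=(abs(res)<5)&(C[:,2]>25)&(C[:,2]<95)
    nn=np.array([-q[0],-q[1],1]);sc=np.linalg.norm(nn);nn/=sc;hh=res/sc
    print(n,'panel n',nn.round(3),'tilt',np.degrees(np.arccos(nn[2])).round(1),'yaw',np.degrees(np.arctan2(nn[1],nn[0])).round(1),ok.sum())
    sel=(hh>24)&(hh<45); H=C[sel]; print(' head pts',len(H),'mean',H.mean(0).round(1),'hmax',np.percentile(hh[sel],95).round(1),'px',px[sel].mean(0).round(1))
    b=np.cross([0,0,1],nn);b/=np.linalg.norm(b);t=np.cross(nn,b)
    tt=H@t;bb=H@b; print(' span b',np.ptp(bb).round(1),'t',np.ptp(tt).round(1)); 
    cc=b*(bb.max()+bb.min())/2+t*(tt.max()+tt.min())/2
    p0=np.array([0,0,q[2]]); print(' top est',(cc+nn*(p0@nn+36)).round(1),'panelfoot',(cc+nn*(p0@nn)).round(1))
E
python3 m2.py
```

```text
comp [ 249  172  104   78 5575]
mat ((482.60675048828125, -27.5274658203125), (155.60433959960938, 210.0483856201172), 5.047682285308838)
tray top ((488.61358642578125, 326.6494140625), (156.6986083984375, 178.2225799560547), 89.63750457763672)
 floor z 3.052314615135799
tray scene ((486.5547790527344, 325.73663330078125), (156.91033935546875, 181.95968627929688), 89.74495697021484)
 floor z 4.509447750532445
top panel n [0.501 0.043 0.865] tilt 30.2 yaw 4.9 3791
 head pts 219 mean [678.1 -63.7  95.1] hmax 35.8 px [314.9 119.4]
 span b 40.5 t 36.1
 top est [681.6 -64.1  97.6] panelfoot [663.6 -65.6  66.5]
scene panel n [0.496 0.044 0.867] tilt 29.8 yaw 5.0 3140
 head pts 154 mean [681.7 -60.3  93.8] hmax 36.7 px [188.8 224.4]
 span b 102.5 t 192.8
 top est [746.6 -26.   58.8] panelfoot [728.8 -27.6  27.6]
```

```bash
cat > plan.py <<'E'
from h import *
from scipy.spatial.transform import Slerp
YAW=np.deg2rad(5)
def tilted(turn=0,tilt=30):
    a=np.deg2rad(tilt);n=np.array([np.sin(a)*np.cos(YAW),np.sin(a)*np.sin(YAW),np.cos(a)])
    y=np.array([np.sin(YAW),-np.cos(YAW),0]);z=-n;x=np.cross(y,z)
    return R.from_matrix(np.c_[x,y,z])*R.from_rotvec([0,0,turn])
def plan(way,start=None):
    s=env.get_state();p,r=(np.array(s['tcp_pos']),R.from_rotvec(s['ee_rot'])) if start is None else start
    for t,(q,rr,n) in enumerate(way):
        sl=Slerp([0,1],R.concatenate([r,rr]));q=np.array(q,float)
        for k in range(n):
            p0=p+(q-p)*k/n;p1=p+(q-p)*(k+1)/n;r0,r1=sl(k/n),sl((k+1)/n)
            print(f'[{t}.{k}] lin',(r0.inv().apply(p1-p0)/300).round(3).tolist(),'ang',((r0.inv()*r1).as_rotvec()/.5).round(3).tolist())
        p,r=q,rr
N=-tilted().apply([0,0,1])
E
python3 - <<'E'
from plan import *
s=env.get_state();r=R.from_rotvec(s['ee_rot']);p=s['tcp_pos']
plan([((400,-460,300),r,1),(np.array([682,-64,97.6])+N*130,tilted(),4)])
E
```

```text
[0.0] lin [0.538, -0.122, -0.231] ang [0.0, 0.0, 0.0]
[1.0] lin [0.405, -0.176, 0.075] ang [0.046, -0.259, 0.176]
[1.1] lin [0.395, -0.211, 0.028] ang [0.046, -0.259, 0.176]
[1.2] lin [0.376, -0.245, -0.017] ang [0.046, -0.259, 0.176]
[1.3] lin [0.348, -0.277, -0.058] ang [0.046, -0.259, 0.176]
```

```bash
python3 -m inch '{"linear":[[0.11,-0.02,-0.05],[0.22,-0.05,-0.09],[0.33,-0.07,-0.14],[0.44,-0.1,-0.19],[0.54,-0.12,-0.23]],"angular":[[0,0,0],[0,0,0],[0,0,0],[0,0,0],[0,0,0]],"gripper":[1,1,1,1,1]}' 40
python3 -m inch '{"linear":[[0.08,-0.035,0.015],[0.16,-0.07,0.03],[0.24,-0.105,0.045],[0.32,-0.14,0.06],[0.405,-0.176,0.075]],"angular":[[0.01,-0.05,0.035],[0.02,-0.1,0.07],[0.03,-0.15,0.105],[0.037,-0.2,0.14],[0.046,-0.259,0.176]],"gripper":[1,1,1,1,1]}'
python3 -m inch '{"linear":[[0.08,-0.04,0.005],[0.16,-0.08,0.01],[0.24,-0.126,0.017],[0.32,-0.17,0.022],[0.395,-0.211,0.028]],"angular":[[0.01,-0.05,0.035],[0.02,-0.1,0.07],[0.03,-0.15,0.105],[0.037,-0.2,0.14],[0.046,-0.259,0.176]],"gripper":[1,1,1,1,1]}'
python3 -m inch '{"linear":[[0.08,-0.05,-0.003],[0.15,-0.1,-0.007],[0.23,-0.15,-0.01],[0.3,-0.2,-0.013],[0.376,-0.245,-0.017]],"angular":[[0.01,-0.05,0.035],[0.02,-0.1,0.07],[0.03,-0.15,0.105],[0.037,-0.2,0.14],[0.046,-0.259,0.176]],"gripper":[1,1,1,1,1]}'
python3 -m inch '{"linear":[[0.07,-0.055,-0.01],[0.14,-0.11,-0.023],[0.21,-0.166,-0.035],[0.28,-0.22,-0.046],[0.348,-0.277,-0.058]],"angular":[[0.01,-0.05,0.035],[0.02,-0.1,0.07],[0.03,-0.15,0.105],[0.037,-0.2,0.14],[0.046,-0.259,0.176]],"gripper":[1,1,1,1,1]}'
python3 - <<'E'
from plan import *
s=env.get_state();print(s['qpos'].round(2),s['tcp_pos'].round(1));m=cam('wrist');p,d=env.capture('wrist');print(m);cv2.imwrite('pics/w1.png',p[...,::-1]);np.save('w1.npy',d)
print(np.round(proj(m,[682,-64,97.6]),1))
plan([(np.array([682,-64,97.6])+N*130,tilted(),1)])
E
```

```text
time_s: 0.52
tcp_pos: [402.7, -458.8, 301.1]
ee_rot: [-3.062, -0.699, -0.001]
ft_force: [-0.1, -0.5, 0.1]
finger_gap: 85.1
grasp_force: 0.0
time_s: 0.93
tcp_pos: [487.6, -359.8, 277.4]
ee_rot: [3.078, 0.557, -0.21]
ft_force: [1.3, -0.4, 0.7]
finger_gap: 85.1
grasp_force: 0.0
time_s: 1.35
tcp_pos: [574.9, -258.5, 254.6]
ee_rot: [3.074, 0.418, -0.412]
ft_force: [0.9, -0.7, -0.2]
finger_gap: 85.4
grasp_force: 0.0
time_s: 1.77
tcp_pos: [661.4, -158.0, 232.2]
ee_rot: [3.05, 0.275, -0.613]
ft_force: [1.6, 1.0, 0.1]
finger_gap: 85.2
grasp_force: 0.0
time_s: 2.18
tcp_pos: [733.4, -76.1, 205.4]
ee_rot: [3.041, 0.139, -0.745]
ft_force: [-0.4, -0.0, -2.1]
finger_gap: 85.5
grasp_force: 0.0
[ 0.    1.31  0.23  0.25 -0.16  2.06 -1.4 ] [733.4 -76.1 205.4]
{'fx': 314.73547173853336, 'fy': 314.73547173853336, 'cx': 276.5557987333233, 'cy': 206.49143400260934, 'k1': -0.06555145032545096, 'xyz': array([860.23019988, -65.84253181, 299.64775461]), 'attitude': array([ 1.85282448, -1.68778557, -0.6864146 ])}
[259.5 194.7 268.8]
[0.0] lin [0.037, -0.068, -0.04] ang [-0.012, -0.086, -0.005]
```

View pics/w1.png

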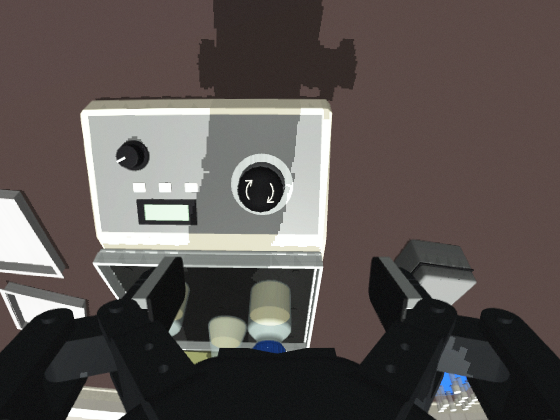

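The wrist view shows the mushroom with its two arrows at (261,188), the dial at (132,155) and the display at (166,211). I'll now refine the button centre by ray and depth.

```bash
cat > head.py <<'E'
from h import *
def head(m,img,d,box,thr=45):
    g=img.max(2);u0,v0,u1,v1=box
    k=np.zeros_like(g);k[v0:v1,u0:u1]=(g[v0:v1,u0:u1]<thr)*255
    k=cv2.morphologyEx(k,cv2.MORPH_CLOSE,np.ones((9,9)));k=cv2.morphologyEx(k,cv2.MORPH_OPEN,np.ones((5,5)))
    c=max(cv2.findContours(k,cv2.RETR_EXTERNAL,cv2.CHAIN_APPROX_NONE)[0],key=cv2.contourArea)
    e=cv2.fitEllipse(c);u,v=e[0];dep=np.median(d[int(v)-2:int(v)+3,int(u)-2:int(u)+3])
    print('ellipse',e,'diam mm',np.array(e[1])*dep/m['fx']); 
    # side rim lies ~9.5mm behind the top
    print('rim px',u,v,'dep',dep); return u,v,dep
if __name__=='__main__':
    m=cam('wrist');img=cv2.imread('pics/w1.png');d=np.load('w1.npy')
    u,v,dep=head(m,img,d,(238,163,286,213));print('top by depth',at_depth(m,u,v,dep).round(1),'by rim depth',at_depth(m,u,v,dep+9).round(1))
    w=(img.min(2)>110);w[:,:238]=0;w[:,284:]=0;w[:170]=0;w[208:]=0
    kk,l,s,c=cv2.connectedComponentsWithStats(w.astype(np.uint8));print(s,c)
    N=np.array([.498,.0436,.866])
    pts=[at_depth(m,a,b,d[b,a]) for b in range(150,225,1) for a in range(225,300) if d[b,a]>0]
    pts=np.array(pts);h=(pts-np.array([663.6,-65.6,66.5]))@N
    t=pts[h>26];b=np.array([-.0872,.996,0]);tt=np.cross(N,b);print(len(t),h.max(),np.percentile(h,5),'b',(t@b).min(),(t@b).max(),'t',(t@tt).min(),(t@tt).max())
    cc=b*((t@b).min()+(t@b).max())/2+tt*((t@tt).min()+(t@tt).max())/2+N*(np.array([663.6,-65.6,66.5])@N+36);print('top est',cc.round(1))
    mt=cam('top');print('scene/top two-view',two(m,(u,v),mt,(314.9,119.4)))
E
python3 head.py
```

```text
ellipse ((260.0619201660156, 188.64869689941406), (43.97472381591797, 44.34403610229492), 172.18077087402344) diam mm [37.61595442 37.93186394]
rim px 260.0619201660156 188.64869689941406 dep 269.22455
top by depth [685.4 -68.6  92.8] by rim depth [679.6 -68.6  85.9]
[[     0      0    560    420 234925]
 [   238    170      6     14     39]
 [   280    170      4      7     16]
 [   245    180      8     20     53]
 [   267    183      7     20     53]
 [   274    193     10     15     66]
 [   238    195      9     13     48]] [[279.52337129 209.51992338]
 [239.41025641 174.12820513]
 [282.125      172.125     ]
 [247.96226415 186.83018868]
 [270.54716981 195.11320755]
 [280.42424242 202.65151515]
 [240.25       203.52083333]]
1574 35.24528072394179 -2.5364823317159373 b -146.96607728307842 -107.3448890805716 t -557.4205788558711 -518.1911159373818
top est [684.7 -67.7  96. ]
scene/top two-view (array([680.5027922 , -66.5499376 ,  86.68004039]), np.float64(4.13359217569964))
```

Run:
```python
from plan import *
T=np.array([684,-66.5,96]);plan([(T+N*30,tilted(),1)])
```

```text
[0.0] lin [0.03, -0.057, 0.295] ang [-0.012, -0.086, -0.005]
```

```bash
python3 -m inch '{"linear":[[0.01,-0.02,0.06],[0.02,-0.04,0.12],[0.025,-0.057,0.18],[0.03,-0.057,0.24],[0.03,-0.057,0.295]],"angular":[[0,0,0],[0,-0.03,0],[-0.01,-0.05,0],[-0.012,-0.07,0],[-0.012,-0.086,-0.005]],"gripper":[-1,-1,-1,-1,-1]}'
python3 -m inch '{"linear":[[0,0,0],[0,0,0],[0,0,0],[0,0,0],[0,0,0]],"angular":[[0,0,0],[0,0,0],[0,0,0],[0,0,0],[0,0,0]],"gripper":[-1,-1,-1,-1,-1]}'
python3 - <<'E'
from plan import *
s=env.get_state();print(s['qpos'].round(2));T=np.array([684,-66.5,96]);print((s['tcp_pos']-T)@N);plan([(T+N*30,tilted(),1),(T+N*5,tilted(),1)])
E
```

```text
time_s: 2.65
tcp_pos: [696.9, -67.8, 126.2]
ee_rot: [3.01, 0.132, -0.806]
ft_force: [-0.1, -0.7, 0.7]
finger_gap: 25.5
grasp_force: 0.0
time_s: 3.07
tcp_pos: [699.2, -68.3, 128.3]
ee_rot: [3.012, 0.129, -0.799]
ft_force: [0.9, 0.2, 0.0]
finger_gap: 0.1
grasp_force: 0.0
[-0.04  1.26  0.23  0.63 -0.14  1.77 -1.39]
35.45180303072058
[0.0] lin [0.011, -0.01, 0.018] ang [-0.001, -0.01, -0.003]
[1.0] lin [0.0, 0.0, 0.083] ang [0.0, 0.0, 0.0]
```

```bash
python3 -m inch '{"linear":[[0.005,-0.005,0.02],[0.01,-0.01,0.04],[0.011,-0.01,0.06],[0.011,-0.01,0.08],[0.011,-0.01,0.1]],"angular":[[0,-0.01,0],[0,-0.01,0],[0,-0.01,0],[0,-0.01,0],[0,-0.01,0]],"gripper":[-1,-1,-1,-1,-1]}'
python3 -m inch '{"linear":[[0,0,0.005],[0,0,0.01],[0,0,0.015],[0,0,0.02],[0,0,0.025]],"angular":[[0,0,0],[0,0,0],[0,0,0],[0,0,0],[0,0,0]],"gripper":[-1,-1,-1,-1,-1]}'
python3 - <<'E'
from plan import *
s=env.get_state();T=np.array([684,-66.5,96]);print((s['tcp_pos']-T)@N,s['ft_force']@N);plan([(T,tilted(),1)])
E
```

```text
time_s: 3.48
tcp_pos: [685.3, -65.9, 98.5]
ee_rot: [3.009, 0.129, -0.812]
ft_force: [-0.4, 0.4, -0.0]
finger_gap: -0.1
grasp_force: 0.0
time_s: 3.9
tcp_pos: [683.0, -66.4, 93.9]
ee_rot: [3.01, 0.129, -0.807]
ft_force: [2.4, 0.4, 7.4]
finger_gap: -0.1
grasp_force: 3.7
-2.2937496230809025 7.64232754694202
[0.0] lin [-0.0, 0.001, -0.008] ang [-0.001, 0.001, -0.002]
```

```bash
python3 -m inch '{"linear":[[0,0,0.004],[0,0,0.008],[0,0,0.012],[0,0,0.016],[0,0,0.02]],"angular":[[0,0,0],[0,0,0],[0,0,0],[0,0,0],[0,0,0]],"gripper":[-1,-1,-1,-1,-1]}'
python3 -m inch '{"linear":[[0,0,0.002],[0,0,0.004],[0,0,0.006],[0,0,0.008],[0,0,0.008]],"angular":[[0,0,0],[0,0,0],[0,0,0],[0,0,0],[0,0,0]],"gripper":[-1,-1,-1,-1,-1]}'
python3 - <<'E'
from plan import *
s=env.get_state();T=np.array([684,-66.5,96]);print((s['tcp_pos']-T)@N,s['ft_force']@N)
E
```

```text
time_s: 4.32
tcp_pos: [680.4, -66.6, 89.5]
ee_rot: [3.01, 0.13, -0.805]
ft_force: [2.2, 0.8, 5.6]
finger_gap: -0.2
grasp_force: 3.1
time_s: 4.73
tcp_pos: [679.3, -66.7, 87.6]
ee_rot: [3.01, 0.13, -0.805]
ft_force: [1.7, 0.6, 7.3]
finger_gap: -0.1
grasp_force: 3.8
-9.574315870334182 7.216848741491207
```

```bash
python3 -m inch '{"linear":[[0,0,0.002],[0,0,0.004],[0,0,0.006],[0,0,0.008],[0,0,0.01]],"angular":[[0,0,0],[0,0,0],[0,0,0],[0,0,0],[0,0,0]],"gripper":[-1,-1,-1,-1,-1]}'
```

```text
time_s: 5.15
tcp_pos: [679.3, -66.7, 87.3]
ee_rot: [3.011, 0.13, -0.799]
ft_force: [5.1, 1.2, 15.8]
finger_gap: -0.2
grasp_force: 8.6
```

It bottomed at about 16.5 N with no further travel. I'll retract and check the latch.

```bash
python3 -m inch '{"linear":[[0,0,-0.02],[0,0,-0.08],[0,0,-0.14],[0,0,-0.2],[0,0,-0.26]],"angular":[[0,0,0],[0,0,0],[0,0,0],[0,0,0],[0,0,0]],"gripper":[-1,-1,-1,1,1]}'
python3 -m inch '{"linear":[[0,0,-0.04],[0,0,-0.08],[0,0,-0.1],[0,0,-0.1],[0,0,-0.1]],"angular":[[0,0,0],[0,0,0],[0,0,0],[0,0,0],[0,0,0]],"gripper":[1,1,1,1,1]}'
cat > latch.py <<'E'
from plan import *
import sys
s=env.get_state();m=cam('wrist');img,d=env.capture('wrist');img=img[...,::-1].copy();cv2.imwrite(f'pics/{sys.argv[1]}.png',img)
u,v,_=proj(m,[683.3,-66.5,95]);u,v=int(u),int(v);print('exp',u,v)
U,V=np.meshgrid(range(u-75,min(u+75,560)),range(max(v-70,0),v+70))
P=np.array([at_depth(m,a,b,d[b,a]) for a,b in zip(U.ravel(),V.ravel()) if d[b,a]>0])
b=np.array([-np.sin(YAW),np.cos(YAW),0]);t=np.cross(N,b);F=np.array([684,-66.5,96])-36*N;Q=(P-F)@np.c_[b,t,N]
ring=(np.hypot(Q[:,0],Q[:,1])>40)&(np.hypot(Q[:,0],Q[:,1])<48)&(abs(Q[:,1])<40)&(abs(Q[:,2])<8)
h0=np.median(Q[ring,2]);print('panel',h0,ring.sum())
c=np.hypot(Q[:,0],Q[:,1])<8;print('head above panel',np.median(Q[c,2])-h0,'max',np.percentile(Q[c,2],95)-h0)
H=Q[(Q[:,2]-h0>14)&(np.hypot(Q[:,0],Q[:,1])<30)]
print('head b,t range',H[:,0].min(),H[:,0].max(),H[:,1].min(),H[:,1].max())
print(s['qpos'].round(2),s['tcp_pos'].round(1))
E
python3 latch.py w2
```

```text
time_s: 5.57
tcp_pos: [715.8, -63.3, 151.7]
ee_rot: [3.01, 0.129, -0.81]
ft_force: [1.6, 0.9, 0.6]
finger_gap: 23.1
grasp_force: 0.0
time_s: 5.98
tcp_pos: [729.3, -62.3, 175.9]
ee_rot: [3.01, 0.129, -0.81]
ft_force: [-0.7, 0.0, -1.4]
finger_gap: 82.7
grasp_force: 0.0
exp 277 208
panel -0.16023129611345965 2015
head above panel 28.28517486275568 max 29.338275139296535
head b,t range -16.904576891068547 22.803514937554922 -20.815348618109017 19.12096792683629
[-0.02  1.37  0.3   0.21 -0.22  2.09 -1.42] [729.3 -62.3 175.9]
```

The head stands 29 mm off the panel (36 mm when out), so it is latched. Next is the flask.

Run:
```python
from plan import *
plan([((670,-60,270),tilted(0,15),1),((460,-34,280),tilted(0,0),2),((460,-34,205),tilted(0,0),1)])
```

```text
[0.0] lin [-0.326, -0.024, -0.173] ang [-0.001, 0.531, -0.003]
[1.0] lin [-0.337, -0.074, 0.073] ang [0.0, 0.262, 0.0]
[1.1] lin [-0.344, -0.074, 0.028] ang [0.0, 0.262, -0.0]
[2.0] lin [0.0, 0.0, 0.25] ang [0.0, 0.0, 0.0]
```

```bash
python3 -m inch '{"linear":[[-0.065,-0.005,-0.035],[-0.13,-0.01,-0.07],[-0.195,-0.014,-0.104],[-0.26,-0.019,-0.138],[-0.326,-0.024,-0.173]],"angular":[[0,0.1,0],[0,0.21,0],[0,0.32,0],[0,0.42,0],[0,0.531,0]],"gripper":[1,1,1,1,1]}'
python3 -m inch '{"linear":[[-0.067,-0.015,0.015],[-0.135,-0.03,0.03],[-0.2,-0.045,0.044],[-0.27,-0.06,0.058],[-0.337,-0.074,0.073]],"angular":[[0,0.05,0],[0,0.1,0],[0,0.15,0],[0,0.2,0],[0,0.262,0]],"gripper":[1,1,1,1,1]}'
python3 -m inch '{"linear":[[-0.07,-0.015,0.006],[-0.14,-0.03,0.012],[-0.21,-0.045,0.018],[-0.28,-0.06,0.023],[-0.344,-0.074,0.028]],"angular":[[0,0.05,0],[0,0.1,0],[0,0.15,0],[0,0.2,0],[0,0.262,0]],"gripper":[1,1,1,1,1]}'
python3 -m inch '{"linear":[[0,0,0],[0,0,0],[0,0,0],[0,0,0],[0,0,0]],"angular":[[0,0,0],[0,0,0],[0,0,0],[0,0,0],[0,0,0]],"gripper":[1,1,1,1,1]}'
python3 - <<'E'
from plan import *
plan([((460,-34,215),tilted(0,0),1),((460,-34,166),tilted(0,0),1)])
m=cam('wrist');p,d=env.capture('wrist');p=p[...,::-1].copy();cv2.imwrite('pics/w3.png',p)
k=cv2.inRange(cv2.cvtColor(p,cv2.COLOR_BGR2HSV),(100,150,60),(125,255,255));n,l,s,c=cv2.connectedComponentsWithStats(k)
mt=cam('top')
for i in range(1,n):
    if s[i,4]>150: print(s[i],c[i].round(1),at_z(m,*c[i],190).round(1),at_depth(m,*c[i],d[int(c[i][1]),int(c[i][0])]).round(1),two(m,c[i],mt,(305.3,216.5)))
print('flask exp',proj(m,[460,-34,192]))
E
```

```text
time_s: 6.45
tcp_pos: [667.4, -60.0, 272.4]
ee_rot: [3.102, 0.132, -0.403]
ft_force: [1.1, -0.2, 1.2]
finger_gap: 85.6
grasp_force: 0.0
time_s: 6.87
tcp_pos: [563.0, -46.2, 275.1]
ee_rot: [3.127, 0.135, -0.202]
ft_force: [-0.2, -0.4, -0.3]
finger_gap: 85.4
grasp_force: 0.0
time_s: 7.28
tcp_pos: [457.8, -33.2, 279.8]
ee_rot: [-3.138, -0.135, -0.003]
ft_force: [1.0, -0.7, 0.9]
finger_gap: 85.7
grasp_force: 0.0
time_s: 7.7
tcp_pos: [461.5, -33.5, 279.8]
ee_rot: [3.139, 0.135, 0.004]
ft_force: [-0.3, 0.5, 0.5]
finger_gap: 85.5
grasp_force: 0.0
[0.0] lin [-0.006, 0.001, 0.216] ang [0.0, -0.005, -0.003]
[1.0] lin [0.0, 0.0, 0.163] ang [0.0, 0.0, 0.0]
[ 172   67   51   51 1936] [196.9  92.3] [543.4  30.3 190. ] [543.1  29.1 195. ] (array([490.1119625 , -21.80357642, 398.36421681]), np.float64(82.6864842856109))
[ 332   75   51   49 1914] [357.6  99.5] [548.2 -83.2 190. ] [547.8 -81.9 195.3] (array([482.68510206,  -9.8588929 , 512.49443619]), np.float64(81.29078860802034))
[ 255  189   44   47 1556] [276.4 212.7] [459.9 -33.1 190. ] [461.5 -33.  195. ] (array([460.42929647, -33.71157202, 191.86735053]), np.float64(1.3206170703379732))
flask exp (np.float64(277.6095187722169), np.float64(213.48567264323654), np.float64(240.882529002917))
```

```bash
python3 -m inch '{"linear":[[-0.003,0.001,0.06],[-0.005,0.001,0.12],[-0.005,0.001,0.18],[-0.005,0.001,0.24],[-0.005,0.001,0.28]],"angular":[[0,0,0],[0,0,0],[0,0,0],[0,0,0],[0,0,0]],"gripper":[1,1,1,1,1]}'
python3 -m inch '{"linear":[[0,0,0.03],[0,0,0.06],[0,0,0.08],[0,0,0.098],[0,0,0.098]],"angular":[[0,0,0],[0,0,0],[0,0,0],[0,0,0],[0,0,0]],"gripper":[1,1,1,1,1]}'
python3 -m inch '{"linear":[[0,0,0],[0,0,0],[0,0,0],[0,0,0],[0,0,0]],"angular":[[0,0,0],[0,0,0],[0,0,0],[0,0,0],[0,0,0]],"gripper":[-0.1,-0.25,-0.4,-0.6,-0.8]}' 25
python3 -m inch '{"linear":[[0,0,0],[0,0,0],[0,0,0],[0,0,0],[0,0,0]],"angular":[[0,0,0],[0,0,0],[0,0,0],[0,0,0],[0,0,0]],"gripper":[-1,-1,-1,-1,-1]}' 25
```

```text
time_s: 8.17
tcp_pos: [459.3, -33.8, 194.3]
ee_rot: [-3.139, -0.135, -0.001]
ft_force: [0.5, -0.1, 0.8]
finger_gap: 85.5
grasp_force: 0.0
time_s: 8.58
tcp_pos: [459.3, -33.8, 165.6]
ee_rot: [-3.138, -0.135, -0.001]
ft_force: [0.8, -0.8, 0.1]
finger_gap: 85.6
grasp_force: 0.0
time_s: 9.0
tcp_pos: [459.9, -33.8, 167.0]
ee_rot: [-3.138, -0.135, -0.005]
ft_force: [1.1, 0.4, 1.9]
finger_gap: 32.2
grasp_force: 24.6
time_s: 9.42
tcp_pos: [459.8, -33.8, 166.9]
ee_rot: [-3.138, -0.135, -0.005]
ft_force: [-0.3, 1.4, 5.6]
finger_gap: 31.7
grasp_force: 24.7
```

```bash
python3 -m inch '{"linear":[[0,0,-0.01],[0,0,-0.03],[0,0,-0.06],[0,0,-0.1],[0,0,-0.14]],"angular":[[0,0,0],[0,0,0],[0,0,0],[0,0,0],[0,0,0]],"gripper":[-1,-1,-1,-1,-1]}' 30
python3 -m inch '{"linear":[[0,0,-0.05],[0,0,-0.1],[0,0,-0.15],[0,0,-0.18],[0,0,-0.2]],"angular":[[0,0,0],[0,0,0],[0,0,0],[0,0,0],[0,0,0]],"gripper":[-1,-1,-1,-1,-1]}'
python3 - <<'E'
from plan import *
plan([((488,328,267),tilted(0,0),4),((488,328,85),tilted(0,0),1)])
E
```

```text
time_s: 9.83
tcp_pos: [459.0, -33.9, 209.1]
ee_rot: [-3.139, -0.134, -0.002]
ft_force: [-0.4, 0.4, -1.0]
finger_gap: 32.1
grasp_force: 29.8
time_s: 10.25
tcp_pos: [459.5, -34.0, 269.8]
ee_rot: [-3.139, -0.135, -0.006]
ft_force: [-0.1, -0.2, -0.6]
finger_gap: 31.9
grasp_force: 29.8
[0.0] lin [0.049, -0.299, 0.003] ang [0.0, -0.002, -0.001]
[0.1] lin [0.05, -0.299, 0.002] ang [0.0, -0.002, -0.001]
[0.2] lin [0.05, -0.298, 0.002] ang [0.0, -0.002, -0.001]
[0.3] lin [0.05, -0.298, 0.002] ang [0.0, -0.002, -0.001]
[1.0] lin [0.0, 0.0, 0.607] ang [0.0, 0.0, 0.0]
```

```bash
python3 -m inch '{"linear":[[0.005,-0.03,0],[0.015,-0.08,0],[0.025,-0.145,0],[0.037,-0.22,0],[0.05,-0.3,0]],"angular":[[0,0,0],[0,0,0],[0,0,0],[0,0,0],[0,0,0]],"gripper":[-1,-1,-1,-1,-1]}'
python3 -m inch '{"linear":[[0.015,-0.08,0],[0.025,-0.16,0],[0.04,-0.24,0],[0.055,-0.32,0],[0.07,-0.4,0]],"angular":[[0,0,0],[0,0,0],[0,0,0],[0,0,0],[0,0,0]],"gripper":[-1,-1,-1,-1,-1]}'
python3 -m inch '{"linear":[[0.015,-0.08,0],[0.025,-0.16,0],[0.04,-0.24,0],[0.055,-0.32,0],[0.068,-0.39,0]],"angular":[[0,0,0],[0,0,0],[0,0,0],[0,0,0],[0,0,0]],"gripper":[-1,-1,-1,-1,-1]}'
python3 -m inch '{"linear":[[0.008,-0.05,0],[0.012,-0.08,0],[0.012,-0.1,0],[0.012,-0.1,0],[0.012,-0.1,0]],"angular":[[0,0,0],[0,0,0],[0,0,0],[0,0,0],[0,0,0]],"gripper":[-1,-1,-1,-1,-1]}'
python3 -m inch '{"linear":[[0,0,0.03],[0,0,0.08],[0,0,0.15],[0,0,0.22],[0,0,0.29]],"angular":[[0,0,0],[0,0,0],[0,0,0],[0,0,0],[0,0,0]],"gripper":[-1,-1,-1,-1,-1]}'
python3 - <<'E'
from plan import *
plan([((488,328,85),tilted(0,0),1)])
p,d=env.capture('scene');p=p[...,::-1];cv2.imwrite('pics/s2.png',cv2.resize(p[180:380,150:430],None,fx=2.5,fy=2.5))
E
```

```text
time_s: 10.67
tcp_pos: [465.8, 58.2, 267.9]
ee_rot: [3.139, 0.133, 0.001]
ft_force: [-0.1, 0.1, -0.9]
finger_gap: 32.4
grasp_force: 29.8
time_s: 11.08
tcp_pos: [476.2, 180.4, 267.8]
ee_rot: [3.138, 0.136, 0.001]
ft_force: [0.3, 0.1, -1.0]
finger_gap: 32.2
grasp_force: 29.8
time_s: 11.5
tcp_pos: [486.2, 299.3, 267.6]
ee_rot: [3.139, 0.138, 0.001]
ft_force: [-0.6, 1.1, -1.2]
finger_gap: 32.4
grasp_force: 29.8
time_s: 11.92
tcp_pos: [488.2, 326.1, 268.4]
ee_rot: [3.138, 0.134, 0.003]
ft_force: [-0.1, -0.5, -0.7]
finger_gap: 31.8
grasp_force: 29.8
time_s: 12.33
tcp_pos: [488.8, 325.5, 180.6]
ee_rot: [3.138, 0.132, 0.004]
ft_force: [0.2, -0.3, -0.2]
finger_gap: 32.3
grasp_force: 29.8
[0.0] lin [-0.003, -0.009, 0.319] ang [0.001, -0.005, -0.007]
```

View pics/s2.png

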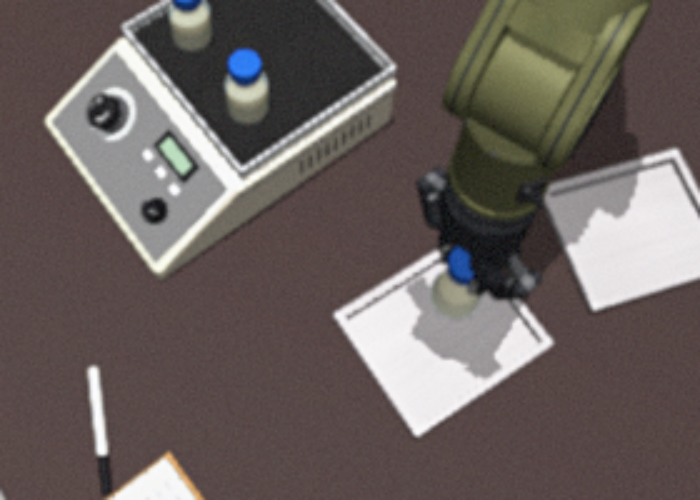

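The flask is upright in the grip above the far tray, with its foot around crop pixel (455,305) and both bottles still standing. I'll lower it, going slowly near the floor.

```bash
python3 -m inch '{"linear":[[0,0,0.07],[0,0,0.14],[0,0,0.21],[0,0,0.27],[0,0,0.32]],"angular":[[0,0,0],[0,0,0],[0,0,0],[0,0,0],[0,0,0]],"gripper":[-1,-1,-1,-1,-1]}'
python3 -m inch '{"linear":[[0,0,0.01],[0,0,0.015],[0,0,0.02],[0,0,0.025],[0,0,0.03]],"angular":[[0,0,0],[0,0,0],[0,0,0],[0,0,0],[0,0,0]],"gripper":[-1,-1,-1,-1,-1]}'
python3 -m inch '{"linear":[[0,0,0.004],[0,0,0.008],[0,0,0.012],[0,0,0.014],[0,0,0.016]],"angular":[[0,0,0],[0,0,0],[0,0,0],[0,0,0],[0,0,0]],"gripper":[-1,-1,-1,-1,-1]}'
```

```text
time_s: 12.8
tcp_pos: [488.8, 325.7, 84.7]
ee_rot: [3.138, 0.132, 0.002]
ft_force: [0.6, 0.3, -0.1]
finger_gap: 32.2
grasp_force: 30.0
time_s: 13.22
tcp_pos: [489.6, 327.3, 77.7]
ee_rot: [-3.138, -0.134, -0.006]
ft_force: [-0.5, -0.4, -1.2]
finger_gap: 31.9
grasp_force: 30.0
time_s: 13.63
tcp_pos: [488.9, 327.0, 71.8]
ee_rot: [-3.139, -0.135, -0.004]
ft_force: [0.2, 0.1, -0.9]
finger_gap: 32.1
grasp_force: 30.0
```

```bash
python3 -m inch '{"linear":[[0,0,0.004],[0,0,0.008],[0,0,0.012],[0,0,0.016],[0,0,0.02]],"angular":[[0,0,0],[0,0,0],[0,0,0],[0,0,0],[0,0,0]],"gripper":[-1,-1,-1,-1,-1]}'
python3 -m inch '{"linear":[[0,0,0.002],[0,0,0.004],[0,0,0.006],[0,0,0.008],[0,0,0.008]],"angular":[[0,0,0],[0,0,0],[0,0,0],[0,0,0],[0,0,0]],"gripper":[-1,-1,-1,-1,-1]}'
```

```text
time_s: 14.05
tcp_pos: [488.9, 327.0, 65.7]
ee_rot: [-3.139, -0.135, -0.004]
ft_force: [-0.5, -0.8, -0.6]
finger_gap: 31.9
grasp_force: 30.0
time_s: 14.47
tcp_pos: [489.0, 327.1, 63.6]
ee_rot: [-3.138, -0.135, -0.004]
ft_force: [0.6, 0.5, 0.3]
finger_gap: 32.2
grasp_force: 30.1
```

```bash
python3 -m inch '{"linear":[[0,0,0.002],[0,0,0.004],[0,0,0.006],[0,0,0.006],[0,0,0.006]],"angular":[[0,0,0],[0,0,0],[0,0,0],[0,0,0],[0,0,0]],"gripper":[-1,-1,-1,-1,-1]}'
```

```text
time_s: 14.88
tcp_pos: [489.1, 327.2, 63.5]
ee_rot: [-3.138, -0.135, -0.005]
ft_force: [-3.2, -0.8, 14.0]
finger_gap: 32.2
grasp_force: 31.4
```

On the floor with 14 N. I'll ease off slightly, open slowly, rise and look.

```bash
python3 -m inch '{"linear":[[0,0,-0.002],[0,0,-0.004],[0,0,-0.004],[0,0,-0.004],[0,0,-0.004]],"angular":[[0,0,0],[0,0,0],[0,0,0],[0,0,0],[0,0,0]],"gripper":[-1,-1,-0.15,0,0.1]}'
python3 -m inch '{"linear":[[0,0,0],[0,0,0],[0,0,0],[0,0,0],[0,0,0]],"angular":[[0,0,0],[0,0,0],[0,0,0],[0,0,0],[0,0,0]],"gripper":[0.3,0.6,1,1,1]}'
python3 -m inch '{"linear":[[0,0,-0.02],[0,0,-0.06],[0,0,-0.12],[0,0,-0.19],[0,0,-0.26]],"angular":[[0,0,0],[0,0,0],[0,0,0],[0,0,0],[0,0,0]],"gripper":[1,1,1,1,1]}'
python3 -m inch '{"linear":[[0,0,-0.1],[0,0,-0.2],[0,0,-0.3],[0,0,-0.4],[0,0,-0.45]],"angular":[[0,0,0],[0,0,0],[0,0,0],[0,0,0],[0,0,0]],"gripper":[1,1,1,1,1]}'
python3 - <<'E'
from plan import *
m=cam('wrist');p,d=env.capture('wrist');p=p[...,::-1].copy();cv2.imwrite('pics/w4.png',p)
T=np.array([683.3,-65.5,94.8])
plan([((560,150,290),tilted(0,5),2),((715,-55,255),tilted(0,18),2),(T+N*60,tilted(),1)])
E
```

```text
time_s: 15.3
tcp_pos: [488.9, 327.0, 62.6]
ee_rot: [-3.139, -0.135, -0.004]
ft_force: [0.7, 0.1, -0.5]
finger_gap: 47.1
grasp_force: 0.0
time_s: 15.72
tcp_pos: [489.0, 327.0, 62.8]
ee_rot: [-3.139, -0.135, -0.004]
ft_force: [-0.5, -0.5, -0.2]
finger_gap: 85.2
grasp_force: 0.0
time_s: 16.13
tcp_pos: [488.8, 326.9, 142.7]
ee_rot: [-3.138, -0.135, -0.004]
ft_force: [0.4, 0.6, -0.6]
finger_gap: 85.6
grasp_force: 0.0
time_s: 16.55
tcp_pos: [490.0, 327.4, 281.1]
ee_rot: [-3.135, -0.134, -0.013]
ft_force: [0.8, 0.7, 0.0]
finger_gap: 85.6
grasp_force: 0.0
[0.0] lin [0.089, 0.305, -0.013] ang [-0.005, -0.099, -0.002]
[0.1] lin [0.088, 0.305, -0.016] ang [-0.005, -0.099, -0.002]
[1.0] lin [0.232, 0.363, 0.038] ang [0.0, -0.227, -0.0]
[1.1] lin [0.235, 0.363, 0.012] ang [-0.0, -0.227, -0.0]
[2.0] lin [0.104, 0.026, 0.346] ang [0.0, -0.419, -0.0]
```

View pics/w4.png

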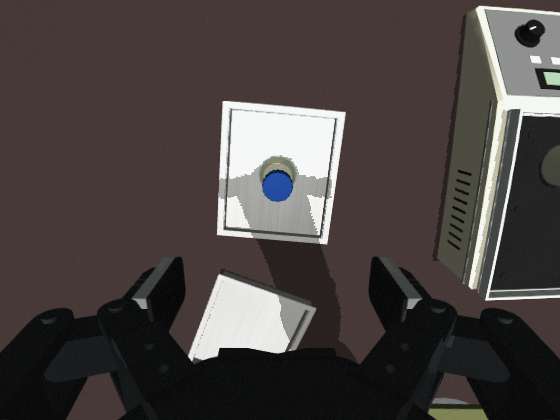

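The flask stands upright in the tray, with its cap at (277,186) and foot at (278,170), and is let go. Now back to the mushroom.

```bash
python3 -m inch '{"linear":[[0.018,0.06,-0.003],[0.036,0.12,-0.006],[0.054,0.18,-0.008],[0.07,0.24,-0.01],[0.089,0.305,-0.013]],"angular":[[0,-0.02,0],[0,-0.04,0],[0,-0.06,0],[0,-0.08,0],[-0.005,-0.099,0]],"gripper":[1,1,1,1,1]}'
python3 -m inch '{"linear":[[0.018,0.06,-0.003],[0.036,0.12,-0.006],[0.054,0.18,-0.009],[0.07,0.24,-0.012],[0.088,0.305,-0.016]],"angular":[[0,-0.02,0],[0,-0.04,0],[0,-0.06,0],[0,-0.08,0],[-0.005,-0.099,0]],"gripper":[1,1,1,1,1]}'
python3 -m inch '{"linear":[[0.046,0.072,0.008],[0.09,0.145,0.015],[0.14,0.22,0.023],[0.185,0.29,0.03],[0.232,0.363,0.038]],"angular":[[0,-0.045,0],[0,-0.09,0],[0,-0.135,0],[0,-0.18,0],[0,-0.227,0]],"gripper":[1,1,1,1,1]}'
python3 -m inch '{"linear":[[0.046,0.072,0.002],[0.09,0.145,0.005],[0.14,0.22,0.007],[0.185,0.29,0.01],[0.235,0.363,0.012]],"angular":[[0,-0.045,0],[0,-0.09,0],[0,-0.135,0],[0,-0.18,0],[0,-0.227,0]],"gripper":[1,1,1,1,1]}'
python3 -m inch '{"linear":[[0.02,0.005,0.06],[0.04,0.01,0.12],[0.06,0.015,0.19],[0.08,0.02,0.25],[0.1,0.026,0.3]],"angular":[[0,-0.08,0],[0,-0.17,0],[0,-0.25,0],[0,-0.34,0],[0,-0.419,0]],"gripper":[1,1,1,1,1]}'
python3 -m inch '{"linear":[[0,0,0],[0,0,0],[0,0,0],[0,0,0],[0,0,0]],"angular":[[0,0,0],[0,0,0],[0,0,0],[0,0,0],[0,0,0]],"gripper":[1,1,1,1,1]}'
python3 latch.py w5
python3 - <<'E'
from plan import *
T=np.array([680.1,-65.8,89.2])
plan([(T+N*30,tilted(),1),(T-N*17,tilted(),1)])
E
```

```text
time_s: 17.02
tcp_pos: [522.6, 237.2, 280.5]
ee_rot: [3.134, 0.135, -0.074]
ft_force: [0.2, -1.1, 0.2]
finger_gap: 85.0
grasp_force: 0.0
time_s: 17.43
tcp_pos: [557.0, 148.3, 284.3]
ee_rot: [3.126, 0.134, -0.152]
ft_force: [0.3, 0.1, 0.2]
finger_gap: 85.2
grasp_force: 0.0
time_s: 17.85
tcp_pos: [634.8, 45.5, 266.8]
ee_rot: [3.108, 0.133, -0.328]
ft_force: [0.9, 0.3, 0.5]
finger_gap: 85.6
grasp_force: 0.0
time_s: 18.27
tcp_pos: [712.0, -57.1, 249.3]
ee_rot: [3.079, 0.131, -0.504]
ft_force: [2.2, 0.2, 0.3]
finger_gap: 85.3
grasp_force: 0.0
time_s: 18.68
tcp_pos: [711.7, -64.4, 152.9]
ee_rot: [3.0, 0.127, -0.824]
ft_force: [0.9, 0.3, 0.1]
finger_gap: 85.2
grasp_force: 0.0
time_s: 19.1
tcp_pos: [713.3, -64.3, 156.9]
ee_rot: [3.003, 0.128, -0.812]
ft_force: [-0.5, 0.5, 0.5]
finger_gap: 85.4
grasp_force: 0.0
exp 276 212
panel -0.20737003431031453 2412
head above panel 28.365924012315425 max 29.311167730691412
head b,t range -17.001050790206016 23.01669103160143 -20.96981229914372 18.974644983520726
[-0.05  1.3   0.31  0.46 -0.2   1.92 -1.39] [713.3 -64.3 156.9]
[0.0] lin [0.018, -0.005, 0.149] ang [0.009, 0.011, -0.007]
[1.0] lin [0.0, 0.0, 0.157] ang [0.0, 0.0, 0.0]
```

View pics/w5.png

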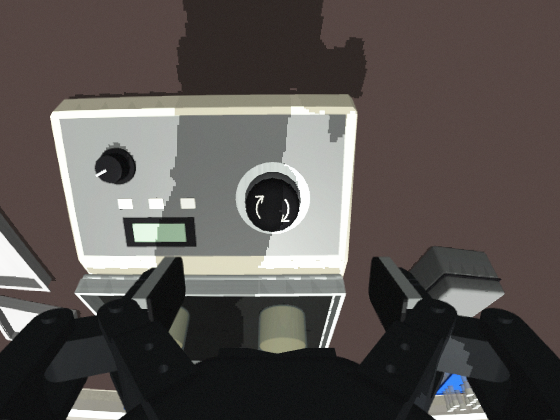

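The mushroom at (273,203), latched 29.3 mm off the panel, sits between the fingers (midpoint about 277). The dial mark hasn't moved. With the arm at rest, both the wrist and top views put the centre at y≈-64.

Run:
```python
from plan import *
T=np.array([680.6,-64.0,88.7])
plan([(T+N*12,tilted(),1),(T-N*17,tilted(),1)])
```

```text
[0.0] lin [0.021, -0.011, 0.21] ang [0.009, 0.011, -0.007]
[1.0] lin [0.0, 0.0, 0.097] ang [0.0, 0.0, 0.0]
```

```bash
python3 -m inch '{"linear":[[0.007,-0.004,0.05],[0.014,-0.008,0.1],[0.021,-0.011,0.15],[0.021,-0.011,0.18],[0.021,-0.011,0.21]],"angular":[[0,0,0],[0.009,0.011,-0.007],[0.009,0.011,-0.007],[0.009,0.011,-0.007],[0.009,0.011,-0.007]],"gripper":[1,1,1,1,1]}'
python3 -m inch '{"linear":[[0,0,0],[0,0,0],[0,0,0],[0,0,0],[0,0,0]],"angular":[[0,0,0],[0,0,0],[0,0,0],[0,0,0],[0,0,0]],"gripper":[1,1,1,1,1]}'
python3 - <<'E'
from plan import *
T=np.array([680.6,-64.0,88.7])
plan([(T-N*17,tilted(),1)])
E
```

```text
time_s: 19.57
tcp_pos: [685.4, -63.5, 97.0]
ee_rot: [3.01, 0.131, -0.811]
ft_force: [1.2, -0.1, 0.3]
finger_gap: 85.6
grasp_force: 0.0
time_s: 19.98
tcp_pos: [686.3, -63.8, 96.8]
ee_rot: [3.01, 0.131, -0.81]
ft_force: [-0.2, -0.3, 0.2]
finger_gap: 85.7
grasp_force: 0.0
[0.0] lin [-0.003, -0.001, 0.089] ang [-0.001, 0.005, -0.0]
```

```bash
python3 -m inch '{"linear":[[0,0,0.02],[-0.003,0,0.04],[-0.003,0,0.06],[-0.003,0,0.08],[-0.003,0,0.089]],"angular":[[0,0,0],[0,0,0],[0,0,0],[0,0,0],[0,0,0]],"gripper":[1,1,1,1,1]}'
python3 -m inch '{"linear":[[0,0,0],[0,0,0],[0,0,0],[0,0,0],[0,0,0]],"angular":[[0,0,0],[0,0,0],[0,0,0],[0,0,0],[0,0,0]],"gripper":[0.5,0.2,0,-0.2,-0.4]}' 20
python3 -m inch '{"linear":[[0,0,0],[0,0,0],[0,0,0],[0,0,0],[0,0,0]],"angular":[[0,0,0],[0,0,0],[0,0,0],[0,0,0],[0,0,0]],"gripper":[-0.6,-0.6,-0.6,-0.6,-0.6]}' 20
python3 - <<'E'
from plan import *
s=env.get_state();T=np.array([680.6,-64.0,88.7]);print((s['tcp_pos']-T)@N,s['ft_force'],s['moment'])
E
```

```text
time_s: 20.4
tcp_pos: [670.5, -64.9, 72.5]
ee_rot: [3.009, 0.131, -0.816]
ft_force: [-0.1, 0.5, -0.3]
finger_gap: 85.5
grasp_force: 0.0
time_s: 20.82
tcp_pos: [671.9, -65.0, 73.9]
ee_rot: [3.009, 0.131, -0.811]
ft_force: [0.8, -0.4, 0.6]
finger_gap: 39.1
grasp_force: 21.5
time_s: 21.23
tcp_pos: [671.8, -65.1, 73.8]
ee_rot: [3.009, 0.131, -0.811]
ft_force: [2.4, -0.1, 1.8]
finger_gap: 38.9
grasp_force: 21.7
-17.343974069195994 [ 2.41299659 -0.10990214  1.8140207 ] [ 0.04214981 -0.60370912  0.01830444]
```

Gripped the head with a 39 mm gap. Turning clockwise (+z of the tool).

```bash
python3 -m inch '{"linear":[[0,0,0],[0,0,0],[0,0,0],[0,0,0],[0,0,0]],"angular":[[0,0,0.16],[0,0,0.32],[0,0,0.48],[0,0,0.64],[0,0,0.8]],"gripper":[-0.6,-0.6,-0.6,-0.6,-0.6]}'
python3 -m inch '{"linear":[[0,0,0],[0,0,0],[0,0,0],[0,0,0],[0,0,0]],"angular":[[0,0,0.2],[0,0,0.4],[0,0,0.6],[0,0,0.82],[0,0,0.82]],"gripper":[-0.6,-0.6,-0.6,-0.6,-0.6]}'
python3 - <<'E'
from plan import *
s=env.get_state();T=np.array([680.6,-64.0,88.7]);print((s['tcp_pos']-T)@N,s['ft_force']@N,s['moment'],s['qpos'].round(2),(tilted().inv()*R.from_rotvec(s['ee_rot'])).as_rotvec())
E
```

```text
time_s: 21.65
tcp_pos: [671.9, -65.1, 73.8]
ee_rot: [2.881, -0.46, -0.763]
ft_force: [2.0, 0.0, 3.2]
finger_gap: 39.0
grasp_force: 21.8
time_s: 22.07
tcp_pos: [672.3, -65.2, 74.6]
ee_rot: [2.647, -1.007, -0.685]
ft_force: [3.0, -0.4, 5.4]
finger_gap: 38.7
grasp_force: 22.0
-16.41694765707755 6.158231755412891 [ 0.04113655 -0.43860766  0.07860468] [-0.13  1.29  0.49  0.82 -0.35  1.62 -2.08] [-0.00146387 -0.00169678  0.81460106]
```

```bash
python3 -m inch '{"linear":[[0,0,-0.005],[0,0,-0.01],[0,0,-0.015],[0,0,-0.02],[0,0,-0.022]],"angular":[[0,0,0],[0,0,0],[0,0,0],[0,0,0],[0,0,0]],"gripper":[-0.6,-0.6,-0.6,-0.6,-0.6]}'
python3 -m inch '{"linear":[[0,0,0],[0,0,0],[0,0,0],[0,0,0],[0,0,0]],"angular":[[0,0,0],[0,0,0],[0,0,0],[0,0,0],[0,0,0]],"gripper":[0.2,0.6,1,1,1]}'
python3 -m inch '{"linear":[[0,0,0],[0,0,0],[0,0,0],[0,0,0],[0,0,0]],"angular":[[0,0,0],[0,0,0],[0,0,0],[0,0,0],[0,0,0]],"gripper":[1,1,1,1,1]}'
python3 -m inch '{"linear":[[0,0,-0.03],[0,0,-0.08],[0,0,-0.14],[0,0,-0.2],[0,0,-0.26]],"angular":[[0,0,-0.1],[0,0,-0.3],[0,0,-0.5],[0,0,-0.7],[0,0,-0.9]],"gripper":[1,1,1,1,1]}'
python3 -m inch '{"linear":[[0,0,0],[0,0,0],[0,0,0],[0,0,0],[0,0,0]],"angular":[[0,0,-0.2],[0,0,-0.4],[0,0,-0.6],[0,0,-0.7],[0,0,-0.7]],"gripper":[1,1,1,1,1]}'
python3 -m inch '{"linear":[[0,0,0],[0,0,0],[0,0,0],[0,0,0],[0,0,0]],"angular":[[0,0,0],[0,0,0],[0,0,0],[0,0,0],[0,0,0]],"gripper":[1,1,1,1,1]}'
python3 latch.py w6
python3 - <<'E'
from h import *
p,d=env.capture('top');cv2.imwrite('pics/t2.png',p[...,::-1]);m=cam('top')
k=cv2.inRange(cv2.cvtColor(p,cv2.COLOR_RGB2HSV),(100,150,90),(125,255,255));n,l,s,c=cv2.connectedComponentsWithStats(k)
for i in range(1,n):
    if 60<s[i,4]<900: u,v=c[i];print(c[i].round(1),s[i,4],at_depth(m,u,v,d[int(v),int(u)]).round(1))
a=cv2.imread('pics/w6.png');cv2.imwrite('pics/both.png',np.hstack([cv2.resize(a,(400,300)),cv2.resize(p[...,::-1],(400,300))]))
E
```

```text
time_s: 22.48
tcp_pos: [675.0, -64.9, 79.4]
ee_rot: [2.65, -1.002, -0.689]
ft_force: [2.1, -1.5, 3.2]
finger_gap: 38.6
grasp_force: 21.8
time_s: 22.9
tcp_pos: [674.4, -64.6, 78.7]
ee_rot: [2.649, -1.002, -0.692]
ft_force: [-0.0, 0.5, 0.2]
finger_gap: 85.3
grasp_force: 0.0
time_s: 23.32
tcp_pos: [674.8, -64.7, 79.2]
ee_rot: [2.65, -1.002, -0.69]
ft_force: [0.6, 0.3, -0.3]
finger_gap: 85.3
grasp_force: 0.0
time_s: 23.73
tcp_pos: [714.1, -61.3, 147.7]
ee_rot: [2.901, -0.392, -0.772]
ft_force: [1.3, 0.1, 0.2]
finger_gap: 85.9
grasp_force: 0.0
time_s: 24.15
tcp_pos: [713.8, -61.4, 146.6]
ee_rot: [3.008, 0.117, -0.812]
ft_force: [-0.6, -0.6, -0.3]
finger_gap: 85.1
grasp_force: 0.0
time_s: 24.57
tcp_pos: [713.9, -61.3, 146.6]
ee_rot: [3.007, 0.115, -0.812]
ft_force: [-0.4, -0.8, -0.4]
finger_gap: 85.6
grasp_force: 0.0
exp 280 224
panel -0.18120050811720048 2502
head above panel 34.681224963438225 max 35.78914468632596
head b,t range -16.95824466260009 22.995812759002135 -20.995769678728553 18.95061823881273
[-0.06  1.31  0.34  0.47 -0.24  1.9  -1.39] [713.9 -61.3 146.6]
[332.7 169.7] 173 [550.  -88.1 193.5]
[136.3 207.2] 149 [488.8 323.9  93.3]
```

View pics/both.png

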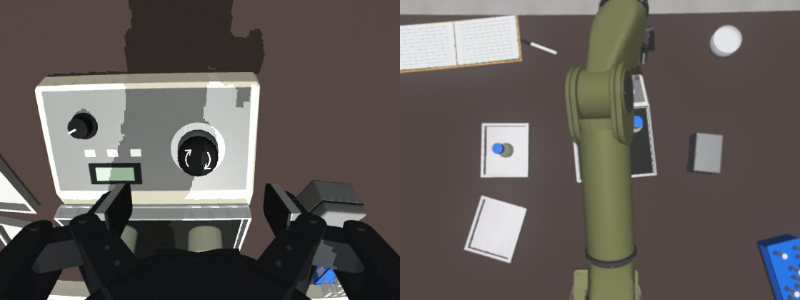

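The head stands 35.8 mm off the panel, so it is sprung fully out, and its arrows are back at rest. The flask is upright in the far tray, the bottles stand, and the dial and tip box are unmoved. Handing in.

```bash
python3 -c "from bench import env; print(env.sign_off())"
```

```text
the job is handed in; nothing more can be done
None
```

The job is handed in at about 25 s: the stop was latched first, the flask now stands upright in the far tray, and the mushroom is turned free and fully out. The bottles, dial and tip box looked undisturbed in the last pictures; the hand-in returned no verdict.

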